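# Put the microscope accessories back in their nests

## Robot

A 7-joint arm with a two-finger parallel gripper is mounted at the origin on a cart in front of the work surface, level with it; the furniture and walls round the work are solid. World frame = base frame: x ahead of the robot, y to its left, z up, the work surface at z = 0. Lengths are in mm, angles in rad, forces in N, time in s.
With the tool pointing down it reaches from about 400 to 875 mm from the base axis. Payload 19.3 kg.
Tool frame: the origin (TCP) lies at the very end of the fingers, on their centre line; the grasp point (between the pads) lies tcp_to_grasp behind it (tcp_to_grasp is the distance from the TCP to the grasp point, in mm); z points along the fingers, y is the line along which they close (so a half turn about z gives the same grasp; the last joint's range is limited). The gripper opens to 85 mm and grips with 20 to 120 N. Pads are 22 mm wide; open, the fingers measure 114 mm over their backs; the gripper's body (76 mm by 85 mm) begins 54 mm behind the grasp point. The pads swing forward as they close: fully open they stand 13 mm farther back than shut.
Start: joints at [1.076, 0.521, -0.036, 1.599, 0.021, 1.021, -0.113], TCP at [257.559, -569.454, 231.291] pointing down, gripper open.
Joint ranges: [-2.91, 2.91], [-0.3, 2.13], [-1.5, 1.42], [0.17, 2.43], [-1.26, 4.41], [0.16, 1.93], [-2.52, 2.52]. Speed limits (rad/s): [1.89, 1.89, 2.39, 2.39, 3.01, 3.01, 3.01].

## Interface

Orientations are given as a unit quaternion [x, y, z, w].
In Python, from bench import * gives the robot as it stands.
- The arm moves only by the tool drive_tool, never from a script. Its argument "steps" is a list of rows, each a list of 3 entries, a list of its own where there are three numbers: the shift along the world's x, y, z in m, then the turn about the world's z in rad, then the opening, from 0 (shut) to 1 (fully open). In form: [[[x, y, z], yaw, grip], ...]. A call has 1 to 12 rows; each row shifts and turns the commanded pose from where the row before left it; what a row does not reach is not made up. A row lasts 1/10 s, in which the tool goes at most 50 mm and 8.59 degrees, less where a joint would pass 70% of its speed; a pose out of reach is approached as far as the arm can. A call with a gripper value outside its range is refused whole. The fingers move at their own pace and stop on an object; "force" is the grip in N (left out, the last holds). Time passes only in rows, so rows that do not move let the fingers close. It gives the time, the measured TCP pose, the force, the opening and the grip force at its end, in the units of the state.
- get_obs(): the state, without advancing time (a new reading comes with each control period).
- get_image(name): name is "side" or "top"; returns (picture, depth): 480x640x3 uint8, blue, green, red; 480x640 float32, mm along the optical axis (not along the pixel's ray), 0 where there is no reading.
- camera_info(name): a dict with "fx", "fy", "cx", "cy" (pixels), "eye" and "orientation" of the camera in the world. Camera axes: x right, y up, looking along -z (the intrinsics and any distortion apply to the point x, -y, -z); pixel columns grow to the right and rows downward; lengths in mm; the calibration is good to about 2 mm. A picture is of the moment at which its call begins. camera_info takes no time and is no camera call.
- finish_job(): hands the job in; it is judged then, once.
The state is a dict: "t": time; "joints": joint angles; "qd": joint speeds; "joint_torque": joint torques, N m; "tool_pos": TCP position; "eef_rot": TCP orientation; "force": force on the tool from outside, world axes, zero at the start; "moment": the same for the moment, N m; "grip_width": finger opening in mm; "finger_force": force on a finger pad.
Only numpy, scipy, OpenCV 4.12 (cv2) and the standard library are available. Lean on these libraries where they do the work, as an engineer would, in place of code of your own. Each camera call takes 0.05 s, during which the arm holds its last target. There are 200 camera calls.

## Task

Put away the four microscope accessories that stand between the metal tray and the microscope: set the objective, the eyepiece, the filter cube and the USB key each into the nest of the tray whose pocket is cut to its outline, resting upright (the USB key flat) on the floor of the pocket. Leave everything else on the bench where it is, the oil bottle and the cover glass box included.

Things in the scene. Friction and masses are not known exactly. Their poses are not given: they have to be found in the camera images.
- objective: Spare microscope objective: white egg-shaped barrel with a coloured band, standing on its narrow mount, greatest diameter 29 mm (straight from 10 to 30 mm above its base), 45 mm tall, 0.12 kg. Origin: centre of the underside, z up. Stands loose to the right of the tray; the like at the back of the bench (x over 0.75 m) is not meant.
- eyepiece: Spare eyepiece: black, round, standing on its wide rubber cup, greatest diameter 41 mm (straight from 13 to 26 mm above its base, narrowing to 30 mm at the top), 52 mm tall, 0.11 kg. Origin: centre of the underside, z up. Stands loose to the right of the tray; the like at the back of the bench (x over 0.75 m) is not meant.
- filter_cube: Filter cube: black square block with a round window in its sides, 40 (its x) x 38 (its y) mm, 37 mm tall. Origin: centre of the underside, z up. Stands loose to the right of the tray; the like at the back of the bench (x over 0.75 m) is not meant. The tall fixed microscope (y under 0.08 m) stands right of the work: go round it.
- usb_key: USB key, lying flat: 18 (its x) x 51 (its y, the long axis) mm, 9 mm thick, 0.02 kg, black and red body with a metal plug. Origin: centre of the underside, z up. Lies loose to the right of the tray.
- nest_small_round: Fixed grey block, 72 x 72 x 18 mm, one of four alike outside in a 2 x 2 grid in the metal tray (centres 80 mm apart, all turned alike, order changes). Origin: centre of underside, z up. The smaller round pocket, 39 mm diameter, 10 mm deep: floor 8 mm above the origin, centred on it.
- nest_large_round: Fixed grey block, 72 x 72 x 18 mm, one of four alike outside in a 2 x 2 grid in the metal tray (centres 80 mm apart, all turned alike, order changes). Origin: centre of underside, z up. The larger round pocket, 51 mm diameter, 10 mm deep: floor 8 mm above the origin, centred on it.
- nest_square: Fixed grey block, 72 x 72 x 18 mm, one of four alike outside in a 2 x 2 grid in the metal tray (centres 80 mm apart, all turned alike, order changes). Origin: centre of underside, z up. The square pocket, 50 (its x) x 48 (its y) mm, 10 mm deep: floor 8 mm above the origin, centred on it.
- nest_oblong: Fixed grey block, 72 x 72 x 18 mm, one of four alike outside in a 2 x 2 grid in the metal tray (centres 80 mm apart, all turned alike, order changes). Origin: centre of underside, z up. Oblong pocket, 28 (its x) x 61 (its y) mm, 5 mm deep: floor 13 mm above the origin, centred on it.
- oil_bottle: Small brown bottle with a black cap, 30 mm diameter, 62 mm tall, loose, standing beyond the tray; to be left alone. Origin: centre of the underside.
- coverslip_box: Small white and green box, 36 x 36 x 16 mm, loose, to the left of the tray; to be left alone. Origin: centre of the underside.
Mind the look-alikes: they are no part of the job. What is shaped like the objective but turquoise is not meant. What is shaped like the filter_cube but turquoise is not meant.

How it is judged (in metres and radians):
At the end, for the whole second after the job is handed in: Each thing is in the nest of its own outline: within 9 mm of the nest's centre seen from above, base within 3 mm (USB key 2) of the pocket floor, tilted under 0.12 rad (USB key 0.05), released and at rest; oil bottle and cover glass box within 30 mm of where they started (horizontal distance between objective and nest_small_round below 0.009 m and z of objective in the frame of nest_small_round between 0.005 and 0.011 m and angle between each of objective, eyepiece, filter_cube's own z axis and vertical below 0.12 rad and linear speed of each of objective, eyepiece, filter_cube, usb_key below 0.02 m/s and contact force between each of objective, eyepiece, filter_cube, usb_key and the fingers below 0.1 N and horizontal distance between eyepiece and nest_large_round below 0.009 m and z of eyepiece in the frame of nest_large_round between 0.005 and 0.011 m and horizontal distance between filter_cube and nest_square below 0.009 m and z of filter_cube in the frame of nest_square between 0.005 and 0.011 m and horizontal distance between usb_key and nest_oblong below 0.009 m and z of usb_key in the frame of nest_oblong between 0.011 and 0.015 m and angle between usb_key's own z axis and vertical below 0.05 rad and distance of each of oil_bottle, coverslip_box from where it was at the start of the episode below 0.03 m); the robot touches nothing.
It fails at once if the oil bottle is pushed away or knocked over (distance of oil_bottle from where it was at the start of the episode above 0.03 m or angle between oil_bottle's own z axis and vertical above 0.6 rad).
It fails at once if the cover glass box is pushed away (distance of coverslip_box from where it was at the start of the episode above 0.03 m).
It also fails if it takes over 102 s, if anything falls off the work surface, if the arm or the gripper's body presses on something with over 40 N, if the wrist force passes 120 N, or if a joint passes its speed limit or range.

## Working session

There is one attempt and no reset: what is moved stays moved. The work goes in short steps, Python scripts to look and compute and a tool call to move; the robot and the scene stay as the last step left them, time stands still between calls to the robot, and variables do not carry over. Pictures are saved under pics/ and viewed, at most 14 in all, crops included, and the job is handed in when it is done.

Besides the shell and the picture viewer there is one more tool, called after "Request:" as name(argument=value, ...) on one line, values as JSON. drive_tool: Moves the arm, as the interface text tells. Its arguments: {"type":"object","properties":{"steps":{"type":"array","items":{"type":"array"}},"force":{"type":"number"}},"required":["steps"]}

```bash
mkdir -p pics; ls; cat > h.py <<'E'
from bench import *
import numpy as np, cv2
from scipy.spatial.transform import Rotation as R
E
python3 - <<'E'
from h import *
for n in("top","side"):
    im,d=get_image(n); cv2.imwrite(f"pics/{n}0.png",im); np.savez(f"{n}0.npz",im=im,d=d); print(n,camera_info(n))
o=get_obs(); print({k:o[k] for k in("t","tool_pos","eef_rot","grip_width","force")}); 
try: print(tcp_to_grasp)
except Exception as e: print(e)
E
```

```text
pics
top {'fx': 486.9499465745603, 'fy': 486.9499465745603, 'cx': 328.3780770825493, 'cy': 235.7344687064285, 'eye': array([444.20791755, 295.03710321, 864.12236452]), 'orientation': array([ 0.06734418, -0.03825692, -0.69796536,  0.71193084])}
side {'fx': 624.7780513197832, 'fy': 624.7780513197832, 'cx': 324.0846377564527, 'cy': 251.92004589500067, 'eye': array([ 393.30185462, 1330.72912197,  717.52767237]), 'orientation': array([-0.03888612,  0.47341385,  0.87589871, -0.08466783])}
{'t': 0.1, 'tool_pos': array([ 257.45713891, -569.20221073,  230.80013721]), 'eef_rot': array([ 9.77524058e-01,  2.10823340e-01, -1.41227033e-04, -4.63281601e-04]), 'grip_width': 85.55960952067282, 'force': array([ 0.06028948, -0.02283227,  1.06126652])}
18.700000000000003
```

View pics/top0.png

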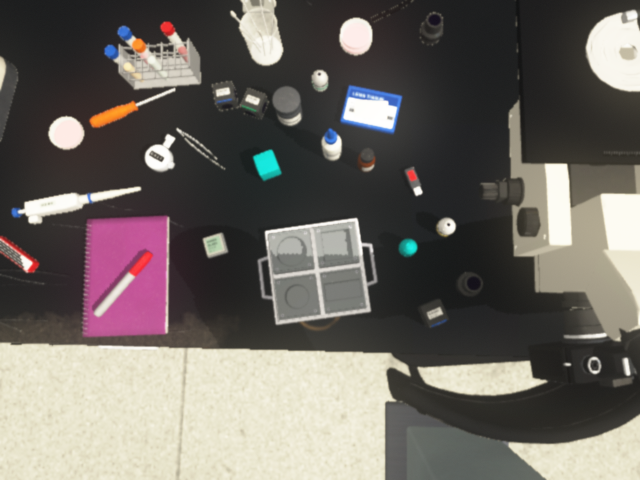

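View pics/side0.png

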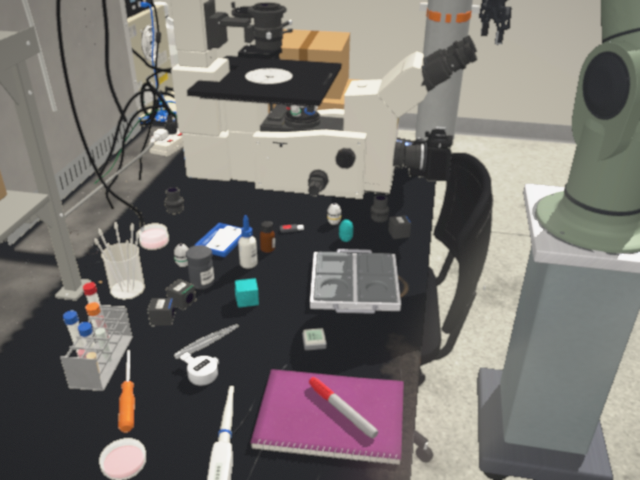

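The top view shows the tray at (318,271), with the objective (446,227), eyepiece (470,284), filter cube (433,313) and USB key (414,181). The turquoise egg at (408,247) is a decoy, and the oil bottle is at (366,160). I'll measure next.

```bash
cat >> h.py <<'E'
def rays(n,uv):
    c=camera_info(n); uv=np.atleast_2d(uv).astype(float)
    v=np.c_[(uv[:,0]-c["cx"])/c["fx"],-(uv[:,1]-c["cy"])/c["fy"],-np.ones(len(uv))]
    return np.array(c["eye"]),R.from_quat(c["orientation"]).apply(v)
def onplane(n,uv,z):
    e,v=rays(n,uv); return e+v*((z-e[2])/v[:,2])[:,None]
def cloud(n,d):
    vv,uu=np.mgrid[:480,:640]; e,v=rays(n,np.c_[uu.ravel(),vv.ravel()])
    return (e+v*d.ravel()[:,None]).reshape(480,640,3)
E
python3 - <<'E'
from h import *
f=np.load("top0.npz"); im,d=f["im"],f["d"]; P=cloud("top",d)
print("dist",[k for k in camera_info("top")])
# blobs above bench
for nm,(u0,v0,u1,v1) in dict(obj=(432,212,460,240),eye=(452,266,488,302),cube=(415,295,452,332),usb=(398,162,428,200),turq=(395,232,420,262),oil=(352,145,380,175),bench=(390,195,400,205)).items():
    Q=P[v0:v1,u0:u1].reshape(-1,3); z=Q[:,2]
    print(nm,"z pct",np.percentile(z,[1,50,90,97,99.5]).round(1))
    zt=np.percentile(z,97)
    if zt>5:
        T=Q[z>zt-6 if zt>12 else z>zt/2]; r=cv2.minAreaRect(T[:,:2].astype(np.float32)); print("   top",T.mean(0).round(1),len(T),np.round(r[0],1),np.round(r[1],1),round(r[2],1))
for c in [(292,250),(338,243),(297,296),(346,288),(315,271),(295,270),(340,268)]: print(c,P[c[1],c[0]].round(1))
a=cv2.resize(im[200:340,250:390],None,fx=4,fy=4,interpolation=cv2.INTER_CUBIC); cv2.imwrite("pics/c1.png",cv2.convertScaleAbs(a,alpha=1.3))
b=cv2.resize(im[155:335,385:495],None,fx=3.3,fy=3.3,interpolation=cv2.INTER_CUBIC); cv2.imwrite("pics/c2.png",cv2.convertScaleAbs(b,alpha=2))
E
```

```text
dist ['fx', 'fy', 'cx', 'cy', 'eye', 'orientation']
obj z pct [-4.500e+00 -1.000e-01  4.220e+01  4.580e+01  8.641e+02]
   top [582.6 136.6  84. ] 121 [525.  210.3] [ 21.3 233.2] 38.5
eye z pct [-4.1  0.5 53.1 54.6 55.9]
   top [491.7  92.4  61.7] 278 [476.6 186.1] [ 28.7 225.5] 9.3
cube z pct [-4.300e+00  6.000e-01  3.790e+01  3.910e+01  8.641e+02]
   top [442.1 154.1  53.1] 512 [433.4 211.1] [ 44.3 163.5] 7.8
usb z pct [-4.2 -0.5  9.  11.1 12.7]
   top [673.9 183.8  22.5] 252 [566.6 224.7] [ 41.9 279.2] 68.6
turq z pct [-4.200e+00 -1.000e-01  4.280e+01  4.570e+01  2.565e+02]
   top [549.3 197.8  69.8] 124 [503.9 242.8] [ 21.4 158.4] 45.6
oil z pct [-4.5  0.2 62.2 63.7 65.4]
   top [706.3 266.9  62.3] 147 [706.7 266.9] [20.6 23.1] 89.6
bench z pct [-3.9 -1.2  0.7  1.4  1.9]
(292, 250) [545.8 395.6  11. ]
(338, 243) [559.5 314.4  12.8]
(297, 296) [465.2 384.1  10.7]
(346, 288) [480.6 298.9  17.4]
(315, 271) [509.9 354.3   4.1]
(295, 270) [509.6 387.8  22.8]
(340, 268) [516.2 310.2   3. ]
```

View pics/c1.png

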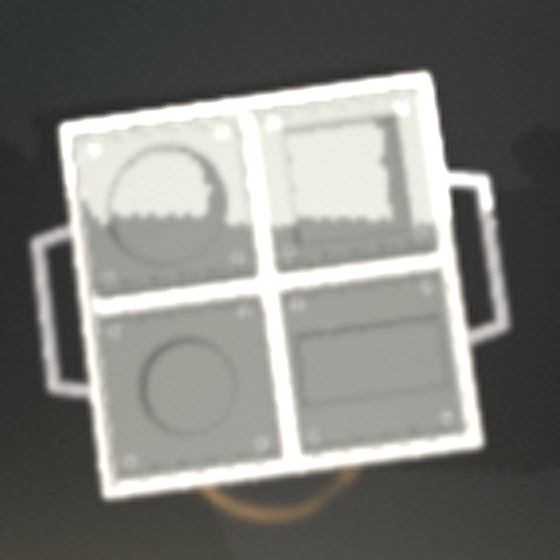

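View pics/c2.png

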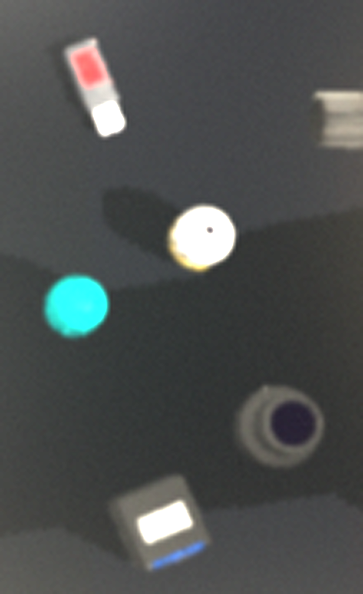

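Crop 1 shows four pockets: large round upper left (166,204), square upper right (346,178), small round lower left (187,386) and oblong lower right (371,361). Crop 2 shows the four accessories and the turquoise decoy. Next I'll turn these into world positions.

```bash
python3 - <<'E'
from h import *
f=np.load("top0.npz"); im,d=f["im"],f["d"]; P=cloud("top",d); ok=(d>0)
q=lambda c:np.c_[(np.array(c)[:,0]+.5)/4-.5+250,(np.array(c)[:,1]+.5)/4-.5+200]
N=onplane("top",q([(187,386),(166,204),(371,361),(346,178.5)]),21); print("small,large,obl,sq\n",N.round(1)); print("ctr",N.mean(0).round(1), "d",[np.linalg.norm(N[i]-N[j]).round(1) for i,j in((0,1),(0,2),(1,3),(2,3))])
for a,b in((0,1),(2,3)): w=N[b]-N[a]; print("yaw of +x dir",np.arctan2(w[1],w[0]).round(3))
for a,b in((0,2),(1,3)): w=N[a]-N[b]; print("yaw (y dir)",(np.arctan2(w[1],w[0])-np.pi/2).round(3))
pk=onplane("top",q([(300,345),(440,318),(450,385),(306,405)]),21)
print("oblong pocket sides",np.linalg.norm(np.diff(pk,axis=0),axis=1).round(1),pk.mean(0).round(1))
for nm,(u0,v0,u1,v1),zl in (("obj",(432,212,460,240),(10,30)),("eye",(452,266,488,302),(12,47)),("cube",(415,295,452,332),(15,31)),("usb",(398,162,428,200),(5,4.5)),("turq",(395,232,420,262),(10,30)),("box",(196,228,236,262),(8,10))):
    Q=P[v0:v1,u0:u1]; z=Q[...,2]
    for t in zl:
        m=((z>t)&(z<70)&ok[v0:v1,u0:u1]).astype(np.uint8)
        n,l,s,c=cv2.connectedComponentsWithStats(m); k=1+s[1:,4].argmax(); M=l==k
        T=Q[M]; r=cv2.minAreaRect(T[:,:2].astype(np.float32)); print(nm,t,"n",len(T),"zmed",np.median(T[:,2]).round(1),"mean",T.mean(0)[:2].round(1),"rect",np.round(r[0],1),np.round(r[1],1),round(r[2],1), "pix",(c[k]+[u0,v0]).round(1))
# bright-white objective dome & red usb
S=np.load("side0.npz"); sd=S["d"]; PS=cloud("side",sd)
for nm,(u0,v0,u1,v1) in dict(obj=(326,202,343,226),eye=(369,192,391,224),cube=(387,212,412,240),usb=(276,220,306,236)).items():
    Q=PS[v0:v1,u0:u1].reshape(-1,3); Q=Q[(Q[:,2]>5)&(Q[:,2]<60)]; print("side",nm,np.percentile(Q,[5,50,95],axis=0).round(0).tolist())
E
```

```text
small,large,obl,sq
 [[464.7 384.1  21. ]
 [543.5 395.9  21. ]
 [477.1 305.   21. ]
 [556.1 317.4  21. ]]
ctr [510.3 350.6  21. ] d [np.float64(79.7), np.float64(80.1), np.float64(79.5), np.float64(80.0)]
yaw of +x dir 0.149
yaw of +x dir 0.155
yaw (y dir) 0.156
yaw (y dir) 0.159
oblong pocket sides [61.5 29.  62.4] [476.2 303.7  21. ]
obj 10 n 266 zmed 38.5 mean [588.2 131. ] rect [589.9 128.9] [27.8 27.6] 1.5 pix [445.3 226.3]
obj 30 n 214 zmed 39.9 mean [589.4 129.8] rect [590.5 128.8] [26.7 27.2] 1.2 pix [446.4 225.3]
eye 12 n 517 zmed 50.5 mean [491.   94.3] rect [491.2  92.4] [41.7 36. ] 15.1 pix [469.1 283.7]
eye 47 n 276 zmed 52.9 mean [492.1  90.2] rect [492.6  89.8] [28.1 29.9] 0.8 pix [473.1 282.7]
cube 15 n 552 zmed 36.8 mean [441.7 152.2] rect [441.5 150.5] [39.9 37.1] 23.2 pix [433.6 312.8]
cube 31 n 513 zmed 36.9 mean [441.9 151.4] rect [441.9 150.7] [39.4 37. ] 24.5 pix [434.2 312.7]
usb 5 n 256 zmed 8.8 mean [677.2 181.7] rect [675.9 180.7] [50.4 18.6] 22.1 pix [413.2 179.6]
usb 4.5 n 263 zmed 8.8 mean [676.9 181.8] rect [675.9 180.7] [50.4 18.6] 22.1 pix [413.1 179.8]
turq 10 n 251 zmed 39.5 mean [551.2 195.4] rect [552.2 194.1] [27.3 28. ] 4.6 pix [407.5 247. ]
turq 30 n 223 zmed 40.3 mean [551.9 194.8] rect [552.8 194. ] [27.1 26.1] 89.5 pix [408.  246.5]
box 8 n 403 zmed 16.3 mean [552.6 533.1] rect [553.6 534. ] [36.2 35.1] 17.9 pix [214.7 244.5]
box 10 n 384 zmed 16.4 mean [552.7 533.5] rect [553.1 534.1] [35.3 34.7] 17.9 pix [214.4 244.4]
side obj [[574.0, 128.0, 10.0], [587.0, 138.0, 31.0], [599.0, 146.0, 45.0]]
side eye [[472.0, 83.0, 7.0], [489.0, 103.0, 30.0], [505.0, 112.0, 55.0]]
side cube [[419.0, 137.0, 8.0], [440.0, 164.0, 29.0], [461.0, 175.0, 39.0]]
side usb [[653.0, 172.0, 5.0], [675.0, 185.0, 9.0], [694.0, 196.0, 12.0]]
```

```bash
python3 - <<'E'
from h import *
A=[]
for n in("top","side"):
    f=np.load(n+"0.npz"); d=f["d"]; A.append(cloud(n,d)[d>0])
A=np.vstack(A); 
print("max z (cm) rows x 200..900 step50, cols y 150..-650 step -50")
for x in range(150,900,50):
    r=[]
    for y in range(150,-650,-50):
        m=(A[:,0]>=x)&(A[:,0]<x+50)&(A[:,1]<y)&(A[:,1]>=y-50)
        r.append("%4d"%(np.percentile(A[m,2],98)/10) if m.sum()>5 else "   .")
    print(x,"".join(r))
m=(A[:,1]>-20)&(A[:,1]<85)&(A[:,2]>20)&(A[:,0]>520)&(A[:,0]<720)
for y in range(80,-20,-10):
    k=m&(A[:,1]<y)&(A[:,1]>=y-10); Q=A[k]; print(y,k.sum(), np.percentile(Q,[2,98],axis=0).round(0).tolist() if k.sum()>5 else "")
E
```

```text
max z (cm) rows x 200..900 step50, cols y 150..-650 step -50
150  -64 -64 -64 -64 -64 -64 -64 -73 -73 -73 -73 -73 -73 -73 -73 -73
200   -1   4   5 -73 -73 -74 -73 -74 -74 -73 -73 -74  34  35   . -74
250    7   8   8   8   8   7   0 -73 -73 -74 -73 -73 -73  35  35  34
300  -28 -28   8  36  36  35   6  -1 -73   .   .   .   .   .   .   .
350    0   0  10  34  34  35 -22 -17   .   .   .   .   .   .   .   .
400    3   0   0  31  31  32   0   .   3   .   .   .   .   .   .   .
450    5   5   0  31  31  31   2   .   3   3   .   .   .   .   .   .
500    2   5  15  27  27  27   .   .   .   .   .   .   .   .   .   .
550    4   0  15  24  24  24   .   .   .   .   .   .   .   .   .   .
600    3  26  26  26  26  26  26   .   .   .   .   .   .   .   .   .
650    0  26  26  26  26  26  26   .   .   .   .   .   .   .   .   .
700    0  26  26  37  41  37  26  26   .   .   .   .   .   .   .   .
750    0  26  36  41  41  26  26  27   .   .   .   .   .   .   .   .
800    0  26  26  40  41  26  27  27  25   .   .   .   .   .   .   .
850    0  26  26  38  40  40  27  27  27   .   .   .   .   .   .   .
80 893 [[635.0, 70.0, 38.0], [717.0, 78.0, 263.0]]
70 742 [[635.0, 60.0, 48.0], [718.0, 70.0, 263.0]]
60 760 [[634.0, 50.0, 49.0], [718.0, 60.0, 263.0]]
50 803 [[632.0, 40.0, 43.0], [718.0, 50.0, 264.0]]
40 1090 [[570.0, 30.0, 41.0], [717.0, 40.0, 264.0]]
30 1289 [[564.0, 20.0, 53.0], [716.0, 30.0, 263.0]]
20 1579 [[550.0, 10.0, 27.0], [717.0, 20.0, 263.0]]
10 5959 [[544.0, 1.0, 24.0], [716.0, 10.0, 263.0]]
0 1402 [[543.0, -10.0, 61.0], [716.0, -0.0, 263.0]]
-10 1420 [[541.0, -20.0, 63.0], [716.0, -10.0, 263.0]]
```

```bash
python3 - <<'E'
from h import *
d=np.load("side0.npz")["d"]; P=cloud("side",d)
for c in [(430,30),(448,15),(440,100),(455,80),(320,45),(335,60),(495,20),(400,20),(370,60),(450,60),(470,45),(427,70),(262,15),(560,20)]: print(c,P[c[1],c[0]].round(0),d[c[1],c[0]])
E
```

```text
(430, 30) [  464. -2121.  -107.] 3302.645
(448, 15) [  379. -2072.   -17.] 3200.5479
(440, 100) [  370. -2042.  -455.] 3414.618
(455, 80) [  301. -2110.  -360.] 3408.9998
(320, 45) [ 1020. -1936.  -171.] 3267.9062
(335, 60) [  925. -1856.  -221.] 3215.2065
(495, 20) [ 257. -524.  311.] 1728.5732
(400, 20) [  640. -2341.  -115.] 3514.5063
(370, 60) [  797. -2338.  -349.] 3663.3152
(450, 60) [373. -30. 333.] 1327.6056
(470, 45) [334. -59. 359.] 1331.1804
(427, 70) [419. -27. 310.] 1344.7
(262, 15) [781. -25. 404.] 1344.8003
(560, 20) [ -218. -2350.   -71.] 3370.2725
```

Request:
drive_tool(steps=[[[0,0,0.045],0,1],[[0,0,0.045],0,1],[[0,0,0.045],0,1],[[0,0,0.045],0,1],[[0,0,0.045],0,1]])

```text
t: 0.6
tool_pos: [257.3, -569.0, 458.1]
eef_rot: [0.978, 0.211, -0.0, -0.0]
force: [0.9, -1.0, -0.3]
grip_width: 85.3
finger_force: 0.0
```

Request:
drive_tool(steps=[[[0.022,0.04,0],0,1],[[0.022,0.04,0],0,1],[[0.022,0.04,0],0,1],[[0.022,0.04,0],0,1],[[0.022,0.04,0],0,1],[[0.022,0.04,0],0,1],[[0.022,0.04,0],0,1],[[0.022,0.04,0],0,1],[[0.022,0.04,0],0,1]])

```text
t: 1.5
tool_pos: [456.0, -207.7, 456.3]
eef_rot: [0.978, 0.211, -0.0, 0.0]
force: [0.7, -0.1, -0.7]
grip_width: 85.5
finger_force: 0.0
```

Request:
drive_tool(steps=[[[0,0.045,0],0,1],[[0,0.045,0],0,1],[[0,0.045,0],0,1],[[0,0.045,0],0,1],[[0,0.045,0],0,1],[[0,0.045,0],0,1],[[0,0.045,0],0,1],[[0,0.045,0],0,1],[[0,0.04,0],0,1]])

```text
t: 2.4
tool_pos: [455.0, 192.6, 456.3]
eef_rot: [0.977, 0.211, -0.0, -0.0]
force: [1.6, -1.0, 0.7]
grip_width: 85.4
finger_force: 0.0
```

Request:
drive_tool(steps=[[[-0.013,-0.042,0],0,0.68],[[0,0,-0.045],0,0.68],[[0,0,-0.045],0,0.68],[[0,0,-0.045],0,0.68],[[0,0,-0.045],0,0.68],[[0,0,-0.045],0,0.68],[[0,0,-0.045],0,0.68],[[0,0,-0.045],0,0.68],[[0,0,-0.045],0,0.68],[[0,0,0],0,0.68]], force=40)

```text
t: 3.4
tool_pos: [439.7, 147.6, 92.2]
eef_rot: [0.977, 0.211, -0.004, 0.0]
force: [-0.2, 0.1, 1.0]
grip_width: 57.9
finger_force: 0.0
```

Request:
drive_tool(steps=[[[0.002,0.003,-0.02],0,0.68],[[0,0,-0.02],0,0.68],[[0,0,-0.02],0,0.68],[[0,0,-0.01],0,0.68],[[0,0,-0.01],0,0.68],[[0,0,0],0,0.68]])

```text
t: 4.0
tool_pos: [444.7, 151.6, 16.4]
eef_rot: [0.978, 0.211, -0.0, 0.0]
force: [0.6, -1.4, 0.7]
grip_width: 57.9
finger_force: 0.0
```

```bash
python3 - <<'E'
from h import *
im,d=get_image("side"); b=im[150:290,300:460]; cv2.imwrite("pics/s1.png",cv2.convertScaleAbs(cv2.resize(b,None,fx=4,fy=4,interpolation=cv2.INTER_CUBIC),alpha=1.6)); print(get_obs()["tool_pos"])
E
```

```text
[444.82284527 151.66676519  16.82867726]
```

View pics/s1.png

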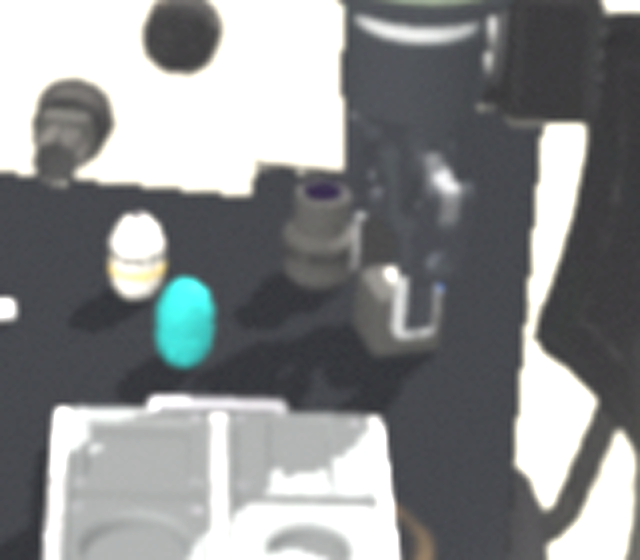

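The side view shows the fingers straddling the cube, with the near fingertip at (415,335), and the eyepiece at (320,230) clear of them. I'll close and lift.

Request:
drive_tool(steps=[[[-0.003,-0.001,-0.004],0,0.68],[[0,0,0],0,0.3],[[0,0,0],0,0.3],[[0,0,0],0,0.3],[[0,0,0],0,0.3],[[0,0,0],0,0.3]], force=40)

```text
t: 4.65
tool_pos: [441.6, 150.5, 12.7]
eef_rot: [0.978, 0.211, 0.0, 0.0]
force: [-2.3, -0.7, 7.2]
grip_width: 35.6
finger_force: 39.9
```

Request:
drive_tool(steps=[[[0,0,0.025],0,0.3],[[0,0,0.04],0,0.3],[[0,0,0.035],0,0.3],[[0.02,0.03,0],-0.07,0.3],[[0.024,0.034,0],-0.07,0.3],[[0.024,0.035,0],-0.07,0.3],[[0.024,0.034,0],-0.06,0.3],[[0.0225,0.034,0],0,0.3],[[0,0,0],0,0.3],[[0,0,0],0,0.3]])

```text
t: 5.65
tool_pos: [555.7, 318.0, 111.9]
eef_rot: [0.997, 0.078, -0.0, 0.0]
force: [0.4, -0.2, 0.1]
grip_width: 35.4
finger_force: 40.7
```

Request:
drive_tool(steps=[[[0,0,-0.03],0,0.3],[[0,0,-0.03],0,0.3],[[0,0,-0.012],0,0.3],[[0,0,-0.007],0,0.3],[[0,0,-0.005],0,0.3],[[0,0,0],0,0.3],[[0,0,0],0,0.3]])

```text
t: 6.35
tool_pos: [556.5, 317.8, 29.2]
eef_rot: [0.997, 0.077, 0.001, -0.0]
force: [0.3, 0.3, 0.4]
grip_width: 35.6
finger_force: 40.7
```

```bash
python3 - <<'E'
from h import *
im,d=get_image("side"); b=im[200:320,290:420]; cv2.imwrite("pics/s2.png",cv2.convertScaleAbs(cv2.resize(b,None,fx=4,fy=4,interpolation=cv2.INTER_CUBIC),alpha=1.3)); o=get_obs();print(o["tool_pos"],o["force"])
E
```

```text
[556.47781688 317.75908332  29.19864429] [-0.90344422  0.78850331 -1.18729118]
```

View pics/s2.png

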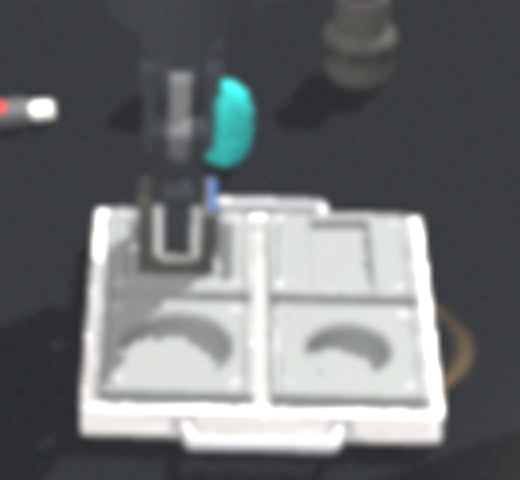

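The cube is held over the square pocket, in the pocket opening at (178,265). I'll lower it slowly and watch the force.

Request:
drive_tool(steps=[[[0,0,-0.002],0,0.3],[[0,0,-0.002],0,0.3],[[0,0,-0.0015],0,0.3],[[0,0,0],0,0.3]])

```text
t: 6.8
tool_pos: [556.2, 317.6, 23.8]
eef_rot: [0.997, 0.077, 0.0, 0.0]
force: [-5.9, -3.4, 18.0]
grip_width: 35.1
finger_force: 43.0
```

Request:
drive_tool(steps=[[[0,0,0.001],0,0.6],[[0,0,0],0,0.6],[[0,0,0],0,0.6],[[0,0,0.01],0,0.6],[[0,0,0.03],0,0.6],[[0,0,0.045],0,0.6],[[-0.012,-0.042,0],0,0.72],[[-0.013,-0.046,0],0,0.72],[[-0.013,-0.046,0],0,0.72],[[-0.013,-0.046,0],0,0.72],[[-0.013,-0.047,0],0,0.72],[[0,0,0],0,0.72]])

```text
t: 8.0
tool_pos: [490.7, 83.9, 109.2]
eef_rot: [0.997, 0.074, -0.001, 0.002]
force: [-1.2, 1.4, 0.8]
grip_width: 61.4
finger_force: 0.0
```

```bash
python3 - <<'E'
from h import *
im,d=get_image("top"); P=cloud("top",d); o=get_obs(); print(o["tool_pos"],o["grip_width"])
v0,v1,u0,u1=218,270,315,368
Q=P[v0:v1,u0:u1]; m=(Q[...,2]>37)&(Q[...,2]<70)
T=Q[m]; print(len(T), T.mean(0).round(1), np.median(T[:,2]) if len(T) else 0, cv2.minAreaRect(T[:,:2].astype(np.float32)))
cv2.imwrite("pics/t2.png",cv2.convertScaleAbs(cv2.resize(im[200:340,250:500],None,fx=3.2,fy=3.2,interpolation=cv2.INTER_CUBIC),alpha=1.3))
E
```

```text
[491.79288036  87.28663883 109.51401639] 61.627921353178245
506 [556.5 316.   47.1] 47.398578916512975 ((556.8348999023438, 315.5352783203125), (39.87138366699219, 37.45305633544922), 8.070734977722168)
```

View pics/t2.png

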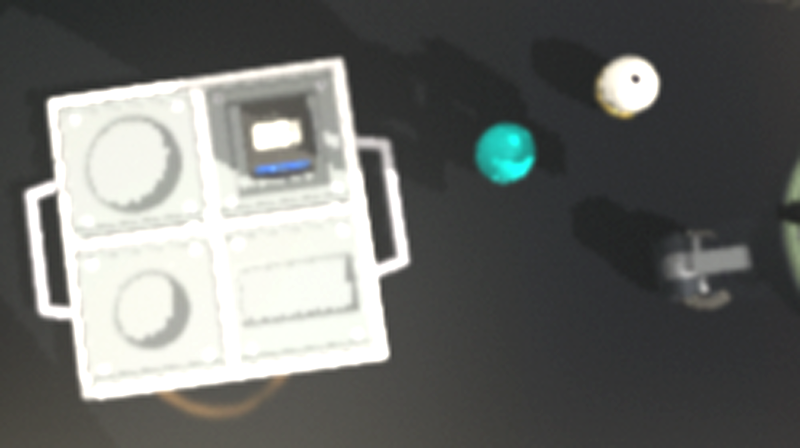

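The cube is seated in the square pocket (top at z≈47.5, within 2 mm of centre). The gripper is over the eyepiece, and the settling lag is closing in on the target.

Request:
drive_tool(steps=[[[0,0,-0.02],0,0.72],[[0,0,-0.02],0,0.72],[[0,0,-0.02],0,0.72],[[0,0,-0.02],0,0.72],[[0,0,-0.01],0,0.72],[[0,0,-0.007],0,0.72],[[0,0,0],0,0.72],[[0,0,0],0,0.72]])

```text
t: 8.85
tool_pos: [492.4, 90.8, 12.4]
eef_rot: [0.997, 0.077, 0.0, -0.0]
force: [0.0, -0.3, 1.0]
grip_width: 61.7
finger_force: 0.0
```

Request:
drive_tool(steps=[[[0,0,0],0,0.35],[[0,0,0],0,0.35],[[0,0,0],0,0.35],[[0,0,0],0,0.35],[[0,0,0],0,0.35],[[0,0,0.01],0,0.35],[[0,0,0.02],0,0.35],[[0,0,0.03],0,0.35],[[0,0,0.04],0,0.35],[[0,0,0],0,0.35]])

```text
t: 9.85
tool_pos: [494.1, 91.0, 116.6]
eef_rot: [0.997, 0.077, 0.003, -0.0]
force: [-0.6, 0.2, -1.6]
grip_width: 38.3
finger_force: 40.7
```

Request:
drive_tool(steps=[[[0.005,0.03,0],0,0.35],[[0.008,0.046,0],0,0.35],[[0.008,0.046,0],0,0.35],[[0.008,0.046,0],0,0.35],[[0.008,0.046,0],0,0.35],[[0.008,0.046,0],0,0.35],[[0.006,0.045,0],0,0.35],[[0,0,0],0,0.35],[[0,0,0],0,0.35],[[0,0,-0.03],0,0.35],[[0,0,-0.03],0,0.35],[[0,0,0],0,0.35]])

```text
t: 11.05
tool_pos: [541.8, 392.7, 48.7]
eef_rot: [0.997, 0.077, -0.002, 0.002]
force: [-0.9, -0.2, -1.4]
grip_width: 38.1
finger_force: 40.7
```

```bash
python3 - <<'E'
from h import *
im,d=get_image("side"); o=get_obs(); print(o["tool_pos"],o["eef_rot"],o["grip_width"])
cv2.imwrite("pics/s3.png",cv2.convertScaleAbs(cv2.resize(im[180:320,280:430],None,fx=4,fy=4,interpolation=cv2.INTER_CUBIC),alpha=1.3))
E
```

```text
[542.61574516 393.7487055   50.98919253] [ 0.99704636  0.07678622 -0.00117884  0.0010181 ] 38.365166343299165
```

View pics/s3.png

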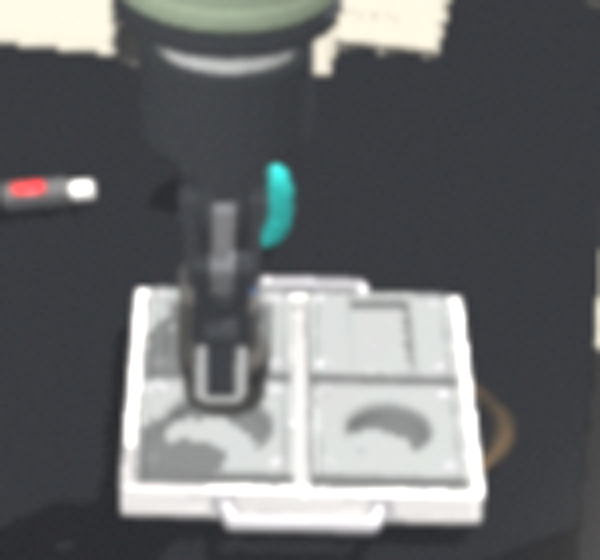

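The eyepiece is held upright above the large round pocket at (215,400). I'll lower it.

Request:
drive_tool(steps=[[[0,0,-0.01],0,0.35],[[0,0,-0.008],0,0.35],[[0,0,-0.005],0,0.35],[[0,0,-0.002],0,0.35],[[0,0,-0.001],0,0.35],[[0,0,0],0,0.35]])

```text
t: 11.7
tool_pos: [543.1, 395.6, 25.9]
eef_rot: [0.997, 0.077, 0.0, -0.0]
force: [-0.7, 0.2, -1.4]
grip_width: 38.3
finger_force: 40.7
```

Request:
drive_tool(steps=[[[0,0,-0.001],0,0.35],[[0,0,-0.001],0,0.35],[[0,0,-0.0005],0,0.35],[[0,0,0],0,0.35]])

```text
t: 12.1
tool_pos: [543.2, 395.6, 23.8]
eef_rot: [0.997, 0.077, 0.0, -0.0]
force: [-1.9, -2.2, 6.8]
grip_width: 38.3
finger_force: 41.5
```

Request:
drive_tool(steps=[[[0,0,0.001],0,0.6],[[0,0,0],0,0.64],[[0,0,0],0,0.64],[[0,0,0.01],0,0.64],[[0,0,0.03],0,0.64],[[0,0,0.045],0,0.6],[[0.007,-0.04,0],0,0.57],[[0.008,-0.046,0],0,0.57],[[0.008,-0.046,0],0,0.57],[[0.008,-0.046,0],0,0.57],[[0.008,-0.046,0],0,0.57],[[0.008,-0.042,0],0,0.57]])

```text
t: 13.3
tool_pos: [590.4, 127.2, 110.1]
eef_rot: [0.997, 0.077, 0.0, 0.0]
force: [1.6, -0.1, -0.1]
grip_width: 48.8
finger_force: 0.0
```

Request:
drive_tool(steps=[[[0,0,-0.01],0,0.57],[[0,0,0],0,0.57],[[0,0,0],0,0.57]])

```text
t: 13.6
tool_pos: [589.9, 130.8, 99.7]
eef_rot: [0.997, 0.078, 0.0, -0.0]
force: [0.6, 0.7, 0.4]
grip_width: 48.6
finger_force: 0.0
```

```bash
python3 - <<'E'
from h import *
im,d=get_image("top"); P=cloud("top",d); o=get_obs(); print(o["tool_pos"],o["grip_width"])
Q=P[225:280,270:312]
for a,b in((28,90),(56,90)):
    m=(Q[...,2]>a)&(Q[...,2]<b); T=Q[m]; print(len(T), T.mean(0).round(1), np.median(T[:,2]).round(1), cv2.minAreaRect(T[:,:2].astype(np.float32)))
s=get_image("side")[0]
cv2.imwrite("pics/t4.png",cv2.convertScaleAbs(np.hstack([cv2.resize(im[170:310,250:500],(500,280)),cv2.resize(s[170:310,260:410],(300,280))]),alpha=1.4))
E
```

```text
[589.91729215 131.07506345  99.83143524] 48.35972258265827
471 [540.2 391.7  53. ] 62.1 ((542.2276611328125, 393.47796630859375), (40.257930755615234, 40.134918212890625), 0.8033962845802307)
259 [542.3 393.9  63.9] 63.9 ((542.0267944335938, 393.7408752441406), (28.81959342956543, 28.485383987426758), 0.579551100730896)
```

View pics/t4.png

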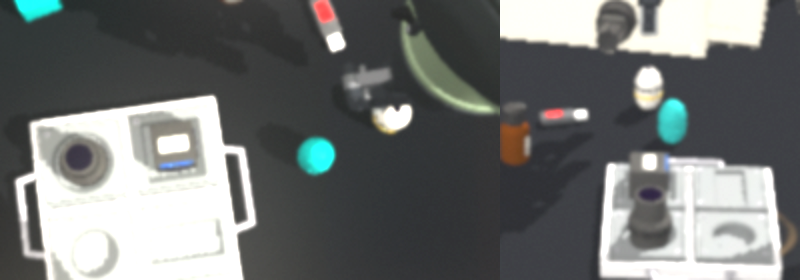

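```bash
cat >> h.py <<'E'
def proj(n,X):
    c=camera_info(n); p=R.from_quat(c["orientation"]).inv().apply(np.array(X)-c["eye"])
    return np.round([c["cx"]+c["fx"]*p[0]/-p[2], c["cy"]-c["fy"]*p[1]/-p[2]],1)
E
python3 - <<'E'
from h import *
T=get_obs()["tool_pos"]
for X in (T,T+[0,24,0],T-[0,24,0],T+[0,0,80],[590,129,45],[590,129,0]):
    a=proj("top",X); b=proj("side",X); print(np.round(X),a,((a-[250,170])*2).round(),b,((b-[260,170])*2+[500,0]).round())
im,d=get_image("top"); 
P=cloud("top",d)[190:250,400:470]; k=P[...,2]; m=(k>20)&(k<60)&(P[...,1]<160); print(P[m].mean(0), cv2.minAreaRect(P[m][:,:2].astype(np.float32)))
E
```

```text
[590. 131. 100.] [453.2 218.5] [406.  97.] [334.  182.6] [648.  25.]
[590. 155. 100.] [437.9 218.3] [376.  97.] [332.  187.6] [644.  35.]
[590. 107. 100.] [468.5 218.7] [437.  97.] [335.8 177.8] [652.  16.]
[590. 131. 180.] [465.2 208.1] [430.  76.] [334.8 148.4] [650. -43.]
[590 129  45] [447.5 224.5] [395. 109.] [333.6 204.4] [647.  69.]
[590 129   0] [442.4 228.8] [385. 118.] [333.2 221.8] [646. 104.]
[584.54944133 129.34897321  38.0884651 ] ((585.041015625, 127.5519790649414), (17.908292770385742, 28.07720375061035), 11.178007125854492)
```

The projection agrees: the left finger appears at (376,97) and the side view puts the tool right above the objective. Descending.

Request:
drive_tool(steps=[[[0,-0.002,-0.02],0,0.57],[[0,0,-0.02],0,0.57],[[0,0,-0.02],0,0.57],[[0,0,-0.015],0,0.57],[[0,0,-0.009],0,0.57],[[0,0,-0.004],0,0.57],[[0,0,0],0,0.57],[[0,0,0],0,0.57]])

```text
t: 14.55
tool_pos: [590.4, 127.7, 11.9]
eef_rot: [0.997, 0.077, 0.0, -0.0]
force: [0.3, 0.3, 0.7]
grip_width: 48.4
finger_force: 0.0
```

Request:
drive_tool(steps=[[[0,0,0],0,0.2],[[0,0,0],0,0.2],[[0,0,0],0,0.2],[[0,0,0],0,0.2],[[0,0,0],0,0.2],[[0,0,0],0,0.2],[[0,0,0.01],0,0.2],[[0,0,0.02],0,0.2],[[0,0,0.03],0,0.2],[[0,0,0.04],0,0.2],[[0,0,0],0,0.2]])

```text
t: 15.65
tool_pos: [592.4, 128.3, 116.7]
eef_rot: [0.997, 0.077, 0.004, -0.001]
force: [1.5, -0.0, -0.8]
grip_width: 27.2
finger_force: 39.8
```

Request:
drive_tool(steps=[[[-0.018,0.036,0],0,0.2],[[-0.02,0.04,0],0,0.2],[[-0.02,0.041,0],0,0.2],[[-0.02,0.041,0],0,0.2],[[-0.02,0.041,0],0,0.2],[[-0.02,0.041,0],0,0.2],[[-0.008,0.016,0],0,0.2],[[0,0,0],0,0.2],[[0,0,-0.03],0,0.2],[[0,0,-0.03],0,0.2],[[0,0,0],0,0.2],[[0,0,0],0,0.2]])

```text
t: 16.85
tool_pos: [464.4, 383.0, 51.8]
eef_rot: [0.997, 0.077, -0.0, 0.0]
force: [0.2, 0.8, -0.3]
grip_width: 27.0
finger_force: 39.8
```

```bash
python3 - <<'E'
from h import *
im,d=get_image("side"); o=get_obs(); print(o["tool_pos"],o["grip_width"])
cv2.imwrite("pics/s5.png",cv2.convertScaleAbs(cv2.resize(im[180:320,280:430],None,fx=4,fy=4,interpolation=cv2.INTER_CUBIC),alpha=1.3))
E
```

```text
[464.71526394 383.52069175  52.55536858] 27.37747175178417
```

View pics/s5.png

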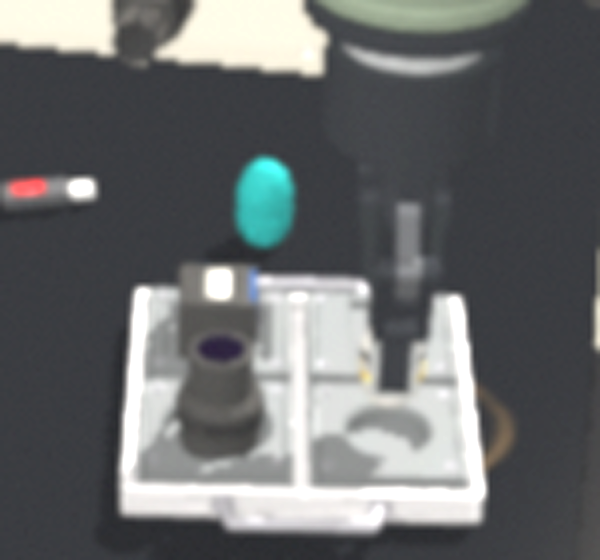

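The objective is held upright behind the finger at (395,375), above the small round pocket. The eyepiece and cube are standing seated. I'll lower it.

Request:
drive_tool(steps=[[[0,0,-0.01],0,0.2],[[0,0,-0.01],0,0.2],[[0,0,-0.005],0,0.2],[[0,0,-0.002],0,0.2],[[0,0,-0.001],0,0.2],[[0,0,0],0,0.2],[[0,0,-0.001],0,0.2],[[0,0,0],0,0.2]])

```text
t: 17.7
tool_pos: [464.3, 383.7, 23.1]
eef_rot: [0.997, 0.077, 0.0, -0.0]
force: [-3.3, -2.6, 10.1]
grip_width: 27.2
finger_force: 40.8
```

Request:
drive_tool(steps=[[[0,0,0.001],0,0.46],[[0,0,0],0,0.46],[[0,0,0],0,0.46],[[0,0,0.01],0,0.46],[[0,0,0.03],0,0.46],[[0,0,0.045],0,0.4],[[0.031,-0.029,0.02],0.08,0.4],[[0.032,-0.031,0],0.08,0.4],[[0.032,-0.031,0],0.07,0.4],[[0.032,-0.031,0],0,0.4],[[0.032,-0.031,0],0,0.4],[[0.032,-0.031,0],0,0.4]])

```text
t: 18.9
tool_pos: [656.3, 197.9, 129.2]
eef_rot: [0.982, 0.191, 0.0, -0.0]
force: [0.6, 0.2, -0.0]
grip_width: 34.2
finger_force: 0.0
```

Request:
drive_tool(steps=[[[0.0205,-0.0195,-0.02],0,0.4],[[0,0,-0.03],0,0.4],[[0,0,-0.02],0,0.4],[[0,0,0],0,0.4],[[0,0,0],0,0.4]])

```text
t: 19.4
tool_pos: [675.7, 180.4, 59.3]
eef_rot: [0.982, 0.191, 0.0, -0.0]
force: [0.4, 0.7, 0.4]
grip_width: 34.4
finger_force: 0.0
```

```bash
python3 - <<'E'
from h import *
im,d=get_image("top"); P=cloud("top",d); o=get_obs(); print(o["tool_pos"],o["eef_rot"],o["grip_width"],np.round(o["joints"],2))
Q=P[275:320,275:320]
for a,b in((28,70),(45,70)):
    m=(Q[...,2]>a)&(Q[...,2]<b); T=Q[m]; print(len(T), T.mean(0).round(1), np.percentile(T[:,2],95).round(1), cv2.minAreaRect(T[:,:2].astype(np.float32)))
a=cv2.resize(im[130:330,250:450],(400,400)); s=cv2.resize(get_image("side")[0][130:290,240:400],(400,400))
cv2.imwrite("pics/t6.png",cv2.convertScaleAbs(np.hstack([a,s]),alpha=1.4))
for X in (o["tool_pos"],[676,181,9]): print(((proj("top",X)-[250,130])*2),((proj("side",X)-[240,130])*2.5+[400,0]))
E
```

```text
[676.1432752  180.49143376  59.91196159] [ 9.81533597e-01  1.91288198e-01  7.73577915e-04 -1.55585636e-04] 34.09147646860863 [-0.13  0.85 -0.36  1.48  0.35  0.87 -1.79]
247 [464.2 381.2  49.5] 56.7 ((464.48114013671875, 382.2642517089844), (26.8978271484375, 28.040925979614258), 1.3302443027496338)
195 [464.6 382.   51.9] 57.1 ((465.1067810058594, 382.80908203125), (25.02123260498047, 25.439306259155273), 0.9892138838768005)
[335.8  84.6] [525.75 189.  ]
[327.2 100.6] [526.75 240.  ]
```

View pics/t6.png

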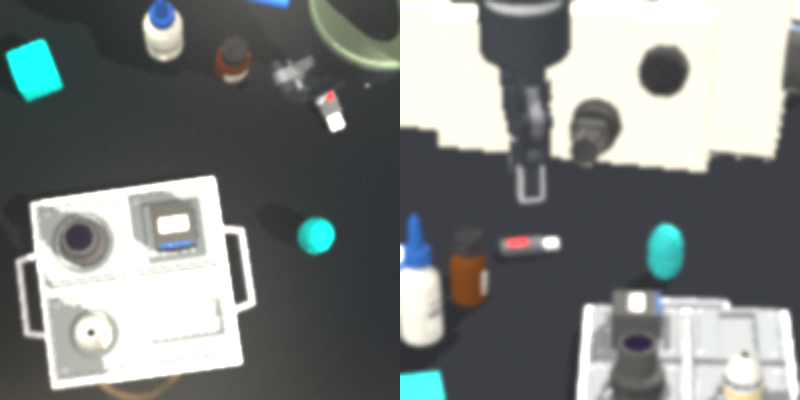

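The objective is seated in the small round pocket (top at z≈57, centred within 2 mm). The gripper is right above the USB key. Descending to pick the key.

Request:
drive_tool(steps=[[[0,0,-0.02],0,0.4],[[0,0,-0.02],0,0.4],[[0,0,-0.01],0,0.4],[[0,0,-0.005],0,0.4],[[0,0,-0.0015],0,0.4],[[0,0,0],0,0.4],[[0,0,0],0,0.4]], force=30)

```text
t: 20.2
tool_pos: [675.9, 180.2, 2.4]
eef_rot: [0.982, 0.191, 0.0, -0.0]
force: [0.0, -0.1, -0.9]
grip_width: 33.8
finger_force: 0.0
```

Request:
drive_tool(steps=[[[0,0,0.001],0,0.1],[[0,0,0],0,0.1],[[0,0,0],0,0.1],[[0,0,0],0,0.1],[[0,0,0],0,0.1],[[0,0,0],0,0.1]])

```text
t: 20.8
tool_pos: [675.8, 180.1, 3.5]
eef_rot: [0.982, 0.191, 0.0, -0.0]
force: [-2.8, -2.0, 7.3]
grip_width: 16.6
finger_force: 31.5
```

Request:
drive_tool(steps=[[[0,0,0.01],0,0.1],[[0,0,0.03],0,0.1],[[0,0,0.04],0,0.1],[[-0.01,0,0.02],-0.12,0.1],[[-0.02,0.01,0],-0.14,0.1],[[-0.021,0.014,0],-0.14,0.1],[[-0.021,0.014,0],-0.14,0.1],[[-0.021,0.014,0],-0.14,0.1],[[-0.021,0.014,0],-0.14,0.1],[[-0.021,0.014,0],-0.14,0.1],[[-0.021,0.014,0],-0.14,0.1],[[-0.021,0.014,0],-0.14,0.1]])

```text
t: 22.0
tool_pos: [516.5, 273.1, 99.5]
eef_rot: [0.938, -0.347, -0.006, 0.003]
force: [-0.6, 0.1, -1.9]
grip_width: 16.7
finger_force: 30.7
```

Request:
drive_tool(steps=[[[-0.021,0.0165,0],-0.14,0.1],[[0,0,0],-0.14,0.1],[[0,0,0],-0.14,0.1],[[0,0,0],-0.14,0.1],[[0,0,0],0,0.1],[[0,0,0],0,0.1],[[0,0,0],0,0.1]])

```text
t: 22.7
tool_pos: [499.3, 283.5, 96.9]
eef_rot: [0.821, -0.571, -0.011, 0.005]
force: [0.2, -0.3, 0.2]
grip_width: 16.9
finger_force: 30.7
```

Request:
drive_tool(steps=[[[-0.011,0.01,0],-0.05,0.1],[[-0.011,0.0115,0],-0.05,0.1],[[0,0,0],-0.05,0.1],[[0,0,0],-0.05,0.1],[[0,0,0],0,0.1],[[0,0,0],0,0.1]])

```text
t: 23.3
tool_pos: [476.1, 290.9, 99.2]
eef_rot: [0.764, -0.645, -0.014, 0.001]
force: [0.4, 0.1, 0.4]
grip_width: 16.3
finger_force: 30.7
```

```bash
python3 - <<'E'
from h import *
o=get_obs(); print(o["tool_pos"],o["eef_rot"],np.round(o["joints"],3),np.round(o["qd"],3)); print(R.from_quat(o["eef_rot"]).as_matrix().round(3))
E
```

```text
[476.1016834  290.89255295  99.21267401] [ 0.7639659  -0.64510005 -0.01416204  0.00121263] [-1.37   1.182  1.366  1.912 -1.262  1.29  -2.519] [-0.012  0.007  0.007 -0.011 -0.007  0.012 -0.002]
[[ 0.167 -0.986 -0.023]
 [-0.986 -0.168  0.016]
 [-0.02   0.02  -1.   ]]
```

Joints 5 and 7 are at their limits. The half-turn-equivalent orientation is the other way round, so I'll unwind by +π at a safe height.

Request:
drive_tool(steps=[[[0,0,0],0.13,0.1],[[0,0,0],0.13,0.1],[[0,0,0],0.13,0.1],[[0,0,0],0.13,0.1],[[0,0,0],0.13,0.1],[[0,0,0],0.13,0.1],[[0,0,0],0.13,0.1],[[0,0,0],0.13,0.1],[[0,0,0],0.13,0.1],[[0,0,0],0.13,0.1],[[0,0,0],0.13,0.1],[[0,0,0],0.13,0.1]])

```text
t: 24.5
tool_pos: [476.0, 292.0, 99.5]
eef_rot: [0.997, 0.082, -0.007, 0.009]
force: [0.6, 0.4, -0.0]
grip_width: 16.8
finger_force: 30.7
```

```bash
python3 - <<'E'
from h import *
o=get_obs(); print(o["tool_pos"],np.round(o["joints"],2)); M=R.from_quat(o["eef_rot"]).as_matrix(); print(np.arctan2(M[1,0],M[0,0]),M[:,2].round(3),o["grip_width"])
E
```

```text
[476.01544234 292.02986554  99.47216351] [-1.34  0.99  1.15  1.9  -1.06  1.05 -1.12]
0.1649625788184375 [-0.012 -0.019 -1.   ] 16.78946074900344
```

Request:
drive_tool(steps=[[[0.0005,0.006,0],0.13,0.1],[[0.0005,0.007,0],0.13,0.1],[[0,0,0],0.13,0.1],[[0,0,0],0.13,0.1],[[0,0,0],0.13,0.1],[[0,0,0],0.13,0.1],[[0,0,0],0.13,0.1],[[0,0,0],0.13,0.1],[[0,0,0],0.13,0.1],[[0,0,0],0.13,0.1],[[0,0,0],0.13,0.1],[[0,0,0],0.13,0.1]])

```text
t: 25.7
tool_pos: [477.2, 305.4, 100.1]
eef_rot: [0.65, 0.76, 0.005, 0.012]
force: [-0.3, -0.5, -1.2]
grip_width: 16.9
finger_force: 30.7
```

Request:
drive_tool(steps=[[[0,0,0],0,0.1],[[0,0,0],0,0.1]])

```text
t: 25.9
tool_pos: [477.0, 304.8, 99.6]
eef_rot: [0.654, 0.756, 0.004, 0.012]
force: [0.6, 0.4, -0.6]
grip_width: 17.1
finger_force: 30.7
```

```bash
python3 - <<'E'
from h import *
o=get_obs(); print(o["tool_pos"],np.round(o["joints"],2)); M=R.from_quat(o["eef_rot"]).as_matrix(); print(np.arctan2(M[1,0],M[0,0]),M[:,2].round(3),o["grip_width"])
a=cv2.resize(get_image("top")[0][200:340,250:390],(400,400)); s=cv2.resize(get_image("side")[0][160:310,290:440],(400,400))
cv2.imwrite("pics/t7.png",cv2.convertScaleAbs(np.hstack([a,s]),alpha=1.4))
E
```

```text
[476.96707529 304.77630873  99.57357481] [-1.22  0.78  0.81  1.9  -0.77  0.79  0.16]
1.7150102983444733 [ 0.023 -0.01  -1.   ] 17.132308173102935
```

View pics/t7.png

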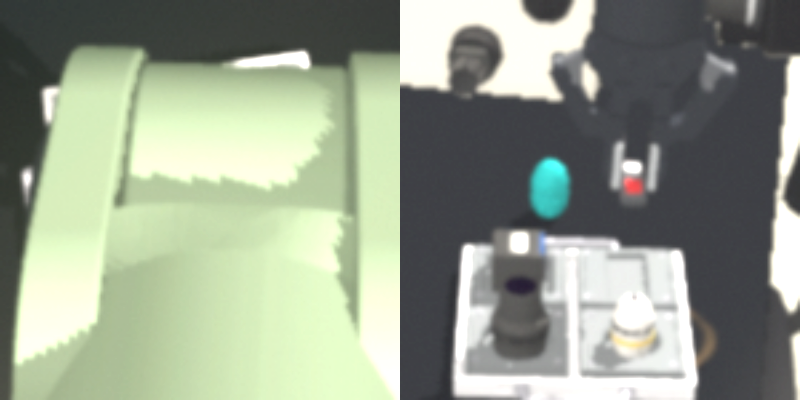

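The USB key is held level at (632,186) in the side half of the picture, aligned with the oblong pocket. The arm hides the top view. I'll lower it with force checks.

Request:
drive_tool(steps=[[[0,0,-0.025],0,0.1],[[0,0,-0.025],0,0.1],[[0,0,-0.015],0,0.1],[[0,0,-0.006],0,0.1],[[0,0,-0.003],0,0.1],[[0,0,0],0,0.1],[[0,0,0],0,0.1]])

```text
t: 26.7
tool_pos: [477.0, 304.3, 25.2]
eef_rot: [0.653, 0.757, 0.003, 0.013]
force: [0.3, -0.3, -0.2]
grip_width: 16.8
finger_force: 30.7
```

```bash
python3 - <<'E'
from h import *
o=get_obs(); print(o["tool_pos"],o["force"])
s=cv2.resize(get_image("side")[0][205:295,330:430],None,fx=6,fy=6,interpolation=cv2.INTER_CUBIC)
cv2.imwrite("pics/s8.png",cv2.convertScaleAbs(s,alpha=1.3))
E
```

```text
[476.9741129  304.25864431  25.24620907] [ 0.25065929 -0.28327312 -0.2169365 ]
```

View pics/s8.png

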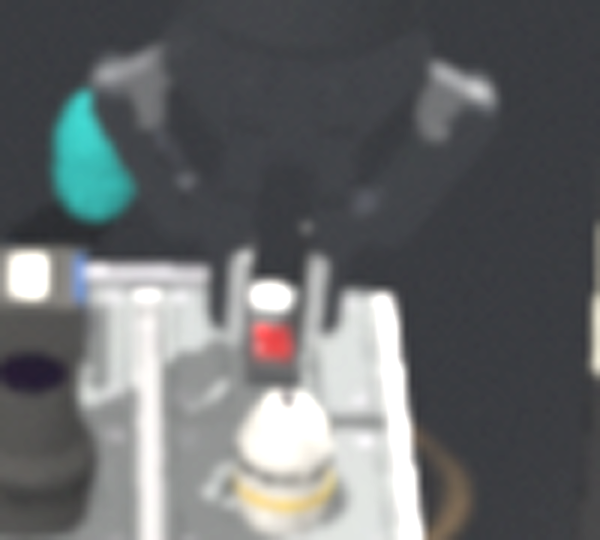

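The key sits between the fingers above the oblong pocket (red part at (272,342)). Continuing down.

Request:
drive_tool(steps=[[[0,0,-0.002],0,0.1],[[0,0,-0.001],0,0.1],[[0,0,-0.001],0,0.1],[[0,0,0],0,0.1],[[0,0,0],0,0.1]])

```text
t: 27.25
tool_pos: [476.8, 304.2, 21.3]
eef_rot: [0.653, 0.757, 0.003, 0.013]
force: [-4.1, 0.3, 16.5]
grip_width: 16.7
finger_force: 38.7
```

Request:
drive_tool(steps=[[[0,0,0.001],0,0.1],[[0,0,0],0,0.38],[[0,0,0],0,0.38],[[0,0,0],0,0.38],[[0,0,0.01],0,0.38],[[0,0,0.03],0,0.38],[[0,0,0.045],0,0.38],[[0,-0.04,0.03],0,0.38],[[0,-0.045,0],0,0.38],[[0,-0.045,0],0,0.38],[[0,-0.045,0],0,0.38],[[0,-0.03,0],0,0.38]])

```text
t: 28.45
tool_pos: [476.2, 96.1, 137.4]
eef_rot: [0.654, 0.757, 0.003, 0.013]
force: [0.1, 0.3, -0.1]
grip_width: 32.7
finger_force: 0.0
```

```bash
python3 - <<'E'
from h import *
o=get_obs(); print(o["tool_pos"])
im,d=get_image("top"); P=cloud("top",d); S=get_image("side")[0]
a=cv2.resize(im[200:340,250:390],(400,400)); s=cv2.resize(S[190:310,290:410],(400,400))
cv2.imwrite("pics/t9.png",cv2.convertScaleAbs(np.hstack([a,s]),alpha=1.2))
def rep(nm,u0,v0,u1,v1,lo,hi):
    Q=P[v0:v1,u0:u1]; m=((Q[...,2]>lo)&(Q[...,2]<hi)).astype(np.uint8); n,l,st,c=cv2.connectedComponentsWithStats(m); T=Q[l==1+st[1:,4].argmax()]; r=cv2.minAreaRect(T[:,:2].astype(np.float32)); print(nm,len(T),np.median(T[:,2]).round(1),np.round(r[0],1),np.round(r[1],1),round(r[2],1))
rep("eye",270,225,312,280,56,80); rep("cube",315,218,368,262,40,70); rep("obj",275,275,320,320,45,70); rep("oil",345,140,385,180,50,75); rep("box",196,228,236,262,8,30)
g=im[280:305,322:368].astype(int); m=(g.max(2)<110); v,u=np.nonzero(m)
pts=onplane("top",np.c_[u+322,v+280],25); r=cv2.minAreaRect(pts[:,:2].astype(np.float32)); print("usb dark",len(u),np.round(r[0],1),np.round(r[1],1),r[2]); Z=P[280:305,322:368,2][m]; print(np.percentile(Z,[5,50,95]))
E
```

```text
[476.23640618  96.13725483 137.37716613]
eye 259 63.7 [542.1 393.8] [28.9 28.5] 1.3
cube 492 47.5 [557.2 315.8] [40.  37.2] 9.6
obj 197 52.4 [465.1 382.1] [25.1 24.6] 46.2
oil 167 62.3 [706.6 267.5] [22.5 22.1] 1.8
box 397 16.4 [553.4 534.2] [36.1 35.1] 18.2
usb dark 1 [494.7 263.1] [0. 0.] 0.0
[2.10472112 2.10472112 2.10472112]
```

View pics/t9.png

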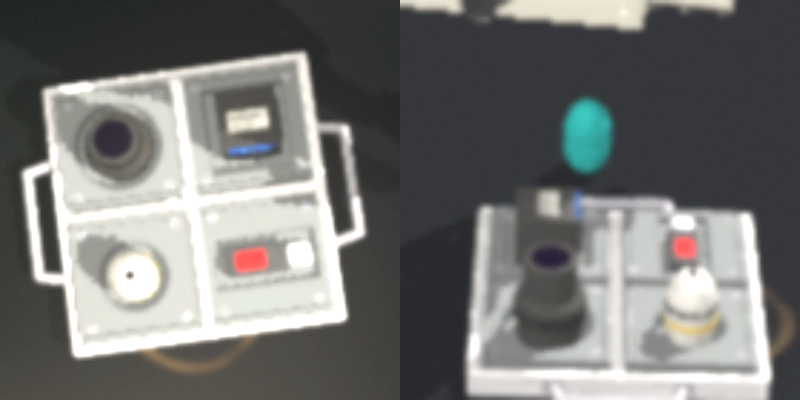

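All four are in their nests. The key spans (217–313, 240–275) in the top half. I'll check its flatness and height by depth.

```bash
python3 - <<'E'
from h import *
D=[get_image("top")[1] for _ in range(6)]; P=cloud("top",np.median(D,0))
Q=P[278:304,322:366]; z=Q[...,2]
m=(z>22.8).astype(np.uint8); n,l,st,c=cv2.connectedComponentsWithStats(m)
T=Q[l==1+st[1:,4].argmax()]; r=cv2.minAreaRect(T[:,:2].astype(np.float32)); print(len(T),np.median(T[:,2]),r)
A=np.c_[T[:,:2]-T[:,:2].mean(0),np.ones(len(T))]; print(np.linalg.lstsq(A,T[:,2],rcond=None)[0].round(3))
print("nest top",np.median(P[302:306,330:345,2]), "end z", [np.median(T[abs(T[:,1]-y)<5,2]).round(1) for y in(285,295,305,315,325)])
E
```

```text
273 24.89286120301756 ((477.6307373046875, 303.45526123046875), (17.904869079589844, 50.6772346496582), 9.255879402160645)
[-5.0000e-03  2.7000e-02  2.4872e+01]
nest top 21.798115954041464 end z [np.float64(23.5), np.float64(24.8), np.float64(25.2), np.float64(25.3), np.float64(25.0)]
```

The key's top is at z≈25, so its base is on the pocket floor. It is centred within 2 mm and flat, apart from the thinner plug end. Handing in.

```bash
python3 -c "
from bench import *
print(finish_job())"
```

```text
the job is handed in; nothing more can be done
None
```

The objective, eyepiece, filter cube and USB key are each in their own nest, within about 3 mm of its centre and resting on the pocket floor; the oil bottle and cover glass box have not moved, and I handed the job in at about 29 s (no verdict was returned).

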